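# Take the squeeze-tab cap off the purge block

### The job

The purge port on the welding bench must be opened for the gas line. Squeeze both yellow tabs of the red cap fully in and, keeping them squeezed, turn the cap anticlockwise until you just feel its soft stops, then lift it straight off without forcing anything, and set it down gently, right way up, on the floor of the aluminium parts tray. Leave everything else where it is.

Things in the scene. Friction and masses are not known exactly. Their poses are not given: they have to be found in the camera images.
- cap: Red cap, about 150 g, loose, locked on the purge block. Origin: centre of its underside, z up. Barrel 44 mm across, 56 mm high, hollow below z 24 mm (32 mm hole on the block's 28 mm neck, 2 mm play all round). Yellow squeeze tabs on its +y and -y sides. At z 2 to 6 mm two lugs 9 mm wide reach out 37 mm, at -28 and 152 degrees from its x, under the crown's lip. Half a turn maps it onto itself.
- cap_grip (a point): On the cap's axis, 48 mm above its underside: the height to pinch the two tabs. Each tab is an upright flat plate 24 mm wide (along the cap's x), z 16 to 62 mm, its outer face 30 mm from the axis at +y or -y: 60 mm across when released, 48 mm pressed in. A foot under each (z 16 to 20 mm, 10 mm wide) reaches out to 37.5 mm into a notch of the crown and bars turning.
- tab_a (a joint): How far the tab on the cap's +y side is pressed in towards the axis: 0 m released, 0.006 m fully in (hard stop). Spring: 4 N at first, 10 N fully in. Its foot clears the notch from about 0.004 m on a centred cap, surely at 0.0055 m.
- tab_b (a joint): The same for the tab on the cap's -y side.
- port: Grey purge block, 120 x 120 x 50 mm, bolted down; origin at the centre of its underside, z up. On top the crown: steel ring, 89 mm outer diameter, 16 mm high, lip inwards over the cap's lugs, brass notch cheeks beside the tab feet up to 76 mm above the bench: keep fingertips over 77 mm above the bench. Brass nozzle on its +x side. The locked cap's axes lie along the block's within 2 degrees.
- port_seat (a point): Centre of the sprung seat, 54 mm above the bench, where the cap's underside rests while fitted; the seat gives up to 4 mm (2.4 N at first, 6.4 N at the bottom). The 28 mm neck rises 20 mm from here. More than 25 N between cap and block in any direction (turning hard into the stops, pulling up while the lip holds, pushing sideways or down) breaks the lugs.
- port_stops (a point): On the port's axis at the height of the lugs, 4 mm over the seat. With both tabs in, the cap turns freely anticlockwise (from above) until its lugs meet two rubber stops, after 28 to 76 degrees (differs each time: feel for it). The stops are sprung: 2.4 N per lug at touch, 9.4 N after 2.5 mm (4 degrees), then hard, 33 mm from the axis: moment on the cap 0.16 to 0.62 N m.
- port_lip (a point): On the port's axis at the height of the lip's underside, 8.5 mm over the seat. The lip has a gap over each lug only at the stops: from 2 degrees short of touching them to fully into them the cap lifts straight up; elsewhere the lip catches the lugs after 2.5 mm of lift. The cap does not turn clockwise beyond 5 degrees.
- tray: Shallow open aluminium parts tray, 180 mm (its x) by 260 mm (its y), rim 20 mm high, walls 4 mm, floor 4 mm thick, fixed to the bench; origin at the centre of its underside. A short steel tube (38 mm across, 35 mm high) and a brass nut (32 mm across, 14 mm high) stand at its -y end, 90 mm from the middle; the middle and the +y end are free.
- tube_offcut: Short steel tube standing in the tray; a bystander, leave it where it is. Origin at its underside.
- nut: Brass nut lying in the tray; a bystander, leave it where it is. Origin at its underside.
- vee_block: Steel vee block, 50 x 60 x 44 mm, standing 125 mm from the purge block on the side away from the robot; a bystander, leave it where it is. Origin at its underside.
- tape_measure: Tape measure, 65 x 35 x 60 mm, standing on the bench; a bystander, leave it where it is. Origin at its underside.
- spray_can: Blue spray can, 170 mm tall, 60 mm across; a bystander, leave it where it is. Origin at its underside.
There are look-alikes about, which are no part of the job. Of the things like the cap, leave any that is blue, orange or turquoise; of the rest the larger one is meant.

How it is judged:
By the outcome, as a careful person would: the job done as asked, in the order asked, and still so for the second after the job is handed in, with the robot touching nothing.
It also fails if it takes over 67 s, if anything falls off the work surface, if the arm or the gripper's body presses on something with over 40 N, if the wrist force passes 120 N, or if a joint passes its speed limit or range.

### The arm

A 7-joint arm with a two-finger parallel gripper is mounted at the origin on the work surface. World frame = base frame: x ahead of the robot, y to its left, z up, the work surface at z = 0. Lengths are in m, angles in rad, forces in N, time in s.
With the tool pointing down it reaches from about 0.425 to 0.875 m from the base axis. Payload 4.7 kg.
Tool frame: the origin (TCP) lies where the fingers leave the gripper's body, on its centre line; the fingertips stand 73 mm ahead of it and the grasp point (between the pads) lies r.pinch_z ahead of it (r.pinch_z is the distance from the TCP to the grasp point, in m); z points along the fingers, y is the line along which they close (so a half turn about z gives the same grasp; the last joint's range is limited). The gripper opens to 85 mm and grips with 20 to 120 N. Pads are 22 mm wide; open, the fingers measure 114 mm over their backs; the gripper's body (76 mm by 85 mm) begins 54 mm behind the grasp point. The pads swing forward as they close: fully open they stand 13 mm farther back than shut.
Start: joints at [-1.303, 0.321, -0.07, 1.45, 0.023, 1.371, -0.057], TCP at [0.163, 0.629, 0.304] pointing down, gripper open.
Joint ranges: [-2.86, 2.86], [-0.3, 2.09], [-1.38, 1.24], [0.06, 2.45], [-1.56, 4.7], [0.09, 2.05], [-2.69, 2.69]. Speed limits (rad/s): [2.57, 2.57, 3.14, 3.14, 3.14, 3.14, 3.14].

### API

Orientations are given as a rotation vector (axis times angle).
In Python, from cell import observe, optics, r, nets gives the robot as it stands.
- The arm moves only by the tool apply_moves, never from a script. Its argument "increments" is a list that holds one entry, the list of rows, each a list of 7 numbers: the finger opening in cm, from 0 to 8.54, then the shift along the tool's x, y, z in cm, then the turn, a rotation vector about the tool's x, y, z in degrees. In form: [[[hand, tx, ty, tz, wx, wy, wz], ...]]. A call has 1 to 12 rows; each row shifts and turns the commanded pose from where the row before left it, along the tool's axes as they then stand; what a row does not reach is not made up. A row lasts 1/12 s, in which the tool goes at most 41.7 mm and 7.16 degrees, less where a joint would pass 70% of its speed; a pose out of reach is approached as far as the arm can. A call is refused whole if a number of a shift passes 4.17 or a number of a turn 7.16, either way. A call with a gripper value outside its range is refused whole. The fingers move at their own pace and stop on an object; "newtons" is the grip in N (left out, the last holds). Time passes only in rows, so rows that do not move let the fingers close. It gives the time, the measured TCP pose, the force, the opening and the grip force at its end, in the units of the state.
- observe(): the state, without advancing time (a new reading comes with each control period).
- optics.snapshot(name): name is "scene" or "top"; returns (picture, depth): 480x640x3 uint8, red, green, blue; 480x640 float32, m along the optical axis (not along the pixel's ray), 0 where there is no reading.
- optics.camera_params(name): a dict with "camera_matrix" (3x3 intrinsics, pixels), "distortion" ([k1, k2, p1, p2, k3] as OpenCV has them; the pictures are not rectified), "R" (3x3) and "t" (3): a world point X has camera coordinates R X + t. Camera axes: x right, y down, z forward; pixel columns grow to the right and rows downward; lengths in m; the calibration is good to about 2 mm. A picture is of the moment at which its call begins. camera_params takes no time and is no camera call.
- r.close_job(): hands the job in; it is judged then, once.
Trained networks look in the newest picture that a camera, given by its name, has taken for a name from the list of things; names that differ only in an ending like _2 or _b are one class to them, and where a whole thing is asked for, a point or a joint stands for the part that bears it (a point fixed in the world has none). Each returns a list of dicts, best first, with "p" (0 to 1); they miss things now and then, are a little off and sometimes report something else, mostly with a low value. They report only what shows in the picture. A call takes as long as a camera call. They do not tell look-alikes from the thing itself.
- nets.find_in(camera, name): "uv" ([column, row] in pixels, amid what is visible of it).
- nets.masks_of(camera, name): "mask" (480x640 bool, what is visible of it) and "uv" ([column, row] in pixels, amid what is visible of it).
- nets.pinpoint(camera, name): "uv" ([column, row] in pixels: a listed point, or the origin of a listed thing).
The state is a dict: "time": time; "joint_positions": joint angles; "qd": joint speeds; "joint_torque": joint torques, N m; "position": TCP position; "ee_rot": TCP orientation; "wrist_force": force on the tool from outside, world axes, zero at the start; "torque": the same for the moment, N m; "grip_width": finger opening in m; "grasp_force": force on a finger pad.
Only numpy, scipy, OpenCV 4.12 (cv2) and the standard library are available. Lean on these libraries where they do the work, as an engineer would, in place of code of your own. Each camera call takes 0.05 s, during which the arm holds its last target. There are 200 camera calls.

## Working session

There is one attempt and no reset: what is moved stays moved. The work goes in short steps, Python scripts to look and compute and a tool call to move; the robot and the scene stay as the last step left them, time stands still between calls to the robot, and variables do not carry over. Pictures are saved under pics/ and viewed, at most 10 in all, crops included, and the job is handed in when it is done.

Besides the shell and the picture viewer there is one more tool, called after ">>>" as a command line: name --argument value ..., lists and objects as JSON in quotes. apply_moves: Moves the arm, as the interface text tells. Its arguments: {"type":"object","properties":{"increments":{"type":"array","items":{"type":"array","items":{"type":"array","items":{"type":"number"}}}},"newtons":{"type":"number"}},"required":["increments"]}

```bash
mkdir -p pics; ls
python3 - <<'E'
from cell import observe, optics, r, nets
import cv2
s=observe();print(s,r.pinch_z)
for c in("scene","top"):
    p,d=optics.snapshot(c);cv2.imwrite(f"pics/{c}0.png",p[:,:,::-1]);k=optics.camera_params(c);print(c,k)
    for n in("cap","port","tray","cap_grip","port_seat"):
        print(n,[(round(x["p"],2),[round(float(v)) for v in x["uv"]]) for x in nets.pinpoint(c,n)])
E
```

```text
pics
{'time': 0.0, 'joint_positions': array([-1.30290928,  0.3218431 , -0.07007475,  1.45170395,  0.02260342,
        1.37078417, -0.05690772]), 'qd': array([ 0.00058397,  0.00049148, -0.00067321,  0.00095517, -0.0003985 ,
       -0.00148716, -0.00040072]), 'joint_torque': array([-4.55317422e-05, -4.93570054e+01, -3.82161811e-01, -3.14344847e+01,
        1.31100020e-02,  1.12277514e-02,  4.29988152e-07]), 'position': array([0.16314222, 0.62877463, 0.30279569]), 'ee_rot': array([-3.97537716e-01, -3.11619431e+00,  3.05749320e-03]), 'wrist_force': array([-0.30379465, -0.70225536,  0.23492115]), 'torque': array([-0.02097345,  0.03427059, -0.00707138]), 'grasp_force': 0.0, 'grip_width': 0.08545258660119637} 0.0539
scene {'camera_matrix': array([[502.1173498 ,   0.        , 303.89993651],
       [  0.        , 502.1173498 , 239.99897785],
       [  0.        ,   0.        ,   1.        ]]), 'distortion': array([-0.06879425,  0.        ,  0.        ,  0.        ,  0.        ]), 'R': array([[-0.30816363,  0.95131703,  0.00557589],
       [ 0.82534314,  0.27026214, -0.49574901],
       [-0.47
[... 503 characters left out ...]
    [  0.        , 452.17046338, 232.53518616],
       [  0.        ,   0.        ,   1.        ]]), 'distortion': array([0.01004445, 0.        , 0.        , 0.        , 0.        ]), 'R': array([[-0.02462628, -0.99965941, -0.0086382 ],
       [-0.9949385 ,  0.02535021, -0.09723556],
       [ 0.09742142,  0.00619992, -0.99522391]]), 't': array([0.00914497, 0.54005026, 1.18112824])}
cap [(0.87, [374, 239]), (0.76, [404, 289]), (0.72, [326, 268]), (0.61, [365, 292])]
port [(0.7, [372, 241]), (0.38, [375, 238])]
tray [(0.7, [232, 237])]
cap_grip [(0.83, [378, 236]), (0.81, [411, 290]), (0.65, [369, 299]), (0.63, [327, 268]), (0.46, [324, 226]), (0.29, [489, 217])]
port_seat [(0.91, [378, 239])]
```

View pics/scene0.png

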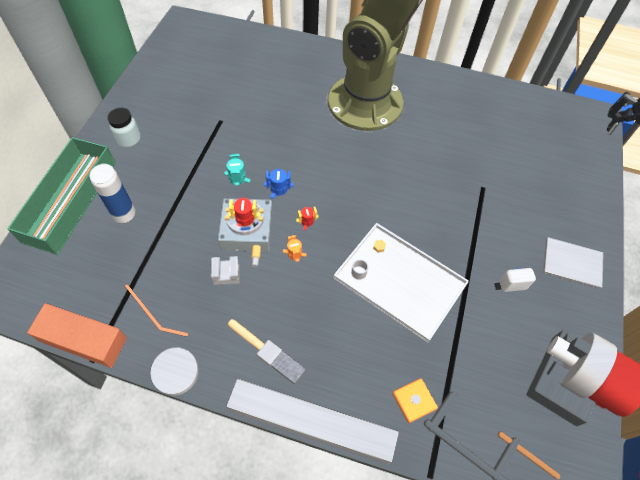

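View pics/top0.png

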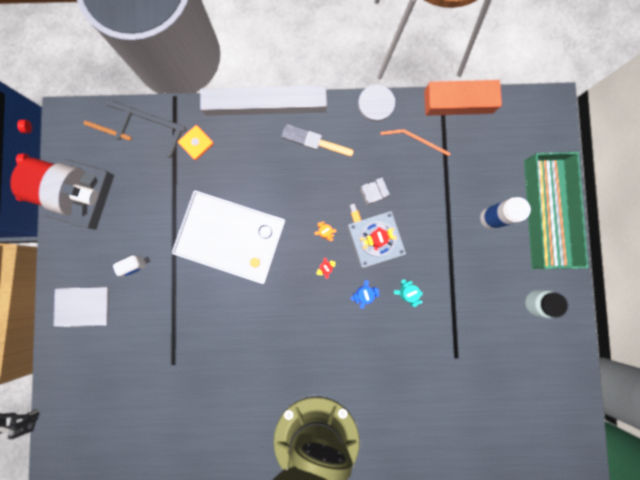

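The candidates in the top view are red at (378,237) on the grey block, a small red at (326,267), orange (325,231), blue (365,294) and turquoise (411,292). The red one on the block's crown is the larger red, so it is the one meant. I'll confirm this with a crop and measure the scene.

```bash
cat > h.py <<'E'
import numpy as np,cv2
from cell import observe, optics, r, nets
def cloud(c,p,d):
    k=optics.camera_params(c);v,u=np.mgrid[:480,:640]
    q=cv2.undistortPoints(np.stack([u,v],-1).reshape(-1,1,2).astype(float),k["camera_matrix"],k["distortion"])[:,0]
    z=d.reshape(-1,1);P=np.hstack([q*z,z])
    return ((P-k["t"])@k["R"]).reshape(480,640,3)
def ray(c,uv,z):
    k=optics.camera_params(c);q=cv2.undistortPoints(np.array(uv,float).reshape(-1,1,2),k["camera_matrix"],k["distortion"])[:,0]
    D=np.hstack([q,np.ones((len(q),1))])@k["R"];C=-k["R"].T@k["t"]
    return C+D*((z-C[2])/D[:,2])[:,None]
def rect(P,m):
    return cv2.minAreaRect((P[m][:,:2]*1000).astype(np.float32))
E
python3 - <<'E'
from h import *
out=[]
for c,box in(("scene",(195,170,300,260)),("top",(330,190,430,280))):
    p,d=optics.snapshot(c);P=cloud(c,p,d);h=cv2.cvtColor(p,cv2.COLOR_RGB2HSV).astype(int)
    W=np.zeros((480,640),bool);W[box[1]:box[3],box[0]:box[2]]=1;W&=d>0
    z=P[...,2]
    m=W&(abs(z-.05)<.005);print(c,"block",m.sum(),np.median(z[m]),rect(P,m))
    m=W&(z>.085)&(z<.14)&(h[...,1]>120);print("cap hi",m.sum(),P[m].mean(0),rect(P,m),np.percentile(z[m],[5,50,95]))
    red=m&((h[...,0]<8)|(h[...,0]>172))&(z>.1);print("red",red.sum(),P[red].mean(0),rect(P,red))
    y=m&(h[...,0]>15)&(h[...,0]<35)&(z>.1);print("yel",y.sum())
    n,l,st,ce=cv2.connectedComponentsWithStats(y.astype(np.uint8))
    for i in range(1,n):
        if st[i,4]>4: print(st[i,4],ce[i],P[l==i].mean(0))
    b=nets.masks_of(c,"tray")[0]["mask"]&(d>0);print("tray",rect(P,b),np.median(z[b]))
    for n in("cap_grip","port_seat"):
        for x in nets.pinpoint(c,n)[:5]: print(n,x["uv"],ray(c,x["uv"],.102 if n=="cap_grip" else .054))
    x0,y0,x1,y1=box;out.append(cv2.resize(p[y0:y1,x0:x1,::-1],(400,360),interpolation=cv2.INTER_CUBIC))
cv2.imwrite("pics/crop.png",np.hstack(out))
E
```

```text
scene block 1391 0.04984139378359694 ((489.40911865234375, -141.58929443359375), (261.9068298339844, 199.7303466796875), 14.22724723815918)
cap hi 391 [ 0.52383163 -0.16923545  0.10576095] ((519.4647827148438, -171.06045532226562), (44.31914520263672, 58.10343933105469), 16.567102432250977) [0.0879859  0.10883163 0.11569733]
red 229 [ 0.52157397 -0.17007298  0.10902062] ((519.1598510742188, -171.02371215820312), (44.09141540527344, 39.71718978881836), 25.216651916503906)
yel 70
38 [231.23684211 206.42105263] [ 0.52927096 -0.1944365   0.11186967]
32 [253.71875 206.90625] [ 0.51458832 -0.14468668  0.1121002 ]
tray ((535.787841796875, 218.62210083007812), (266.73614501953125, 183.8756866455078), 70.64617919921875) 0.00525290257908456
cap_grip [239.4, 167.3] [[ 0.41123902 -0.22229667  0.102     ]]
cap_grip [306.5, 214.1] [[ 0.48934432 -0.02537837  0.102     ]]
cap_grip [242.3, 207.9] [[ 0.51940558 -0.172054    0.102     ]]
cap_grip [276.2, 175.2] [[ 0.4060164  -0.12891364  0.102     ]]
cap_grip [293.0, 245.6] [[ 0.5776168  -0.02848877  0.102     ]]
port_seat [244.5, 220.1] [[ 0.52239005 
[... 392 characters left out ...]
19] ((516.967529296875, -172.61517333984375), (41.656734466552734, 38.059837341308594), 15.235105514526367)
yel 63
29 [389.82758621 233.79310345] [ 0.52378965 -0.19716832  0.11103805]
34 [370.         239.82352941] [ 0.5099622  -0.14743971  0.11227518]
tray ((538.0519409179688, 222.75015258789062), (270.92083740234375, 188.2330322265625), 69.54894256591797) 0.004142762186313584
cap_grip [379.8, 238.9] [[ 0.51245488 -0.17318615  0.102     ]]
cap_grip [412.8, 291.7] [[ 0.37993095 -0.24919934  0.102     ]]
cap_grip [326.0, 268.4] [[ 0.44240772 -0.03700074  0.102     ]]
cap_grip [326.2, 227.9] [[ 0.54346869 -0.04029431  0.102     ]]
cap_grip [369.2, 295.7] [[ 0.37272124 -0.14157592  0.102     ]]
```

View pics/crop.png

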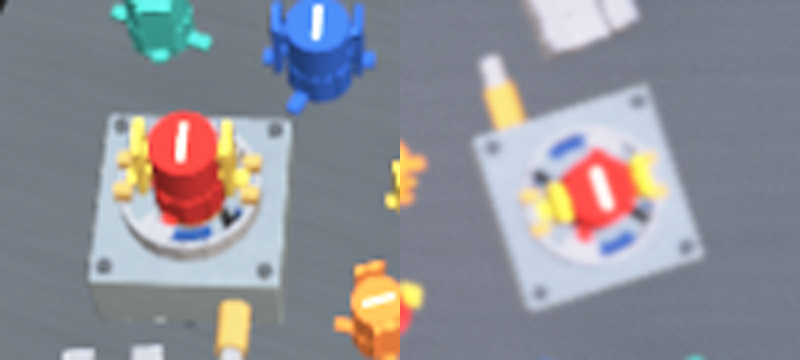

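The crop shows the larger red cap locked on the grey block, with tabs on the left and right and the nozzle pointing away. I'll refine the block and tray poses.

Run:
```python
from h import *
for c in("scene","top"):
    k=optics.camera_params(c);print(c,"cam",-k["R"].T@k["t"])
    p,d=optics.snapshot(c);P=cloud(c,p,d);z=P[...,2]
    D=np.hypot(P[...,0]-.52,P[...,1]+.172)
    m=(d>0)&(D<.1)&(abs(z-.05)<.006);n,l,st,ce=cv2.connectedComponentsWithStats(m.astype(np.uint8));i=1+st[1:,4].argmax();print("block",st[i,4],rect(P,l==i))
    m=(d>0)&(D<.06)&(abs(z-.066)<.004);print("crown",m.sum(),cv2.minEnclosingCircle((P[m][:,:2]*1000).astype(np.float32)),P[m].mean(0))
    h=cv2.cvtColor(p,cv2.COLOR_RGB2HSV).astype(int)
    m=(d>0)&(D<.04)&(abs(z-.110)<.0025)&((h[...,0]<8)|(h[...,0]>172)|(h[...,1]<60));print("cap top",m.sum(),cv2.minEnclosingCircle((P[m][:,:2]*1000).astype(np.float32)),P[m].mean(0))
    T=np.hypot(P[...,0]-.537,P[...,1]-.221)<.18
    m=(d>0)&T&(z>.014)&(z<.024);print("rim",m.sum(),rect(P,m))
    for nme in("tube_offcut","nut","vee_block"):
        x=nets.masks_of(c,nme)
        if x: q=x[0]["mask"]&(d>0);print(nme,x[0]["p"],np.median(P[q],0))
```

```text
scene cam [1.08686666 0.15618447 1.07555843]
block 1008 ((517.6768188476562, -171.825439453125), (121.65293884277344, 118.27894592285156), 16.518835067749023)
crown 243 ((518.6000366210938, -170.92437744140625), 45.91933822631836) [ 0.53821275 -0.16203911  0.06565896]
cap top 182 ((519.7666015625, -174.25755310058594), 23.28653335571289) [ 0.51958245 -0.17108077  0.10994157]
rim 975 ((536.5389404296875, 221.4022979736328), (262.6209716796875, 184.53646850585938), 70.28384399414062)
tube_offcut 0.62 [0.54871873 0.12292452 0.02764912]
nut 0.5 [0.46946495 0.15161328 0.01797184]
vee_block 0.75 [ 0.65562851 -0.17119456  0.0319953 ]
top cam [ 0.4224748  -0.01187144  1.22807815]
block 1120 ((517.2217407226562, -173.47898864746094), (120.03043365478516, 120.46113586425781), 16.19765281677246)
crown 278 ((517.200439453125, -172.4983673095703), 45.22966003417969) [ 0.51753128 -0.17377629  0.06550826]
cap top 180 ((516.826904296875, -173.50411987304688), 21.723697662353516) [ 0.51583151 -0.17335646  0.109768  ]
rim 620 ((537.2445678710938, 220.70086669921875), (259.9082336425781, 179.9411163330078), 70.33590698242188)
tube_offcut 0.67 [0.54738396 0.12684559 0.02687934]
nut 0.6 [0.46563498 0.15054367 0.01780757]
vee_block 0.83 [ 0.64614111 -0.17613012  0.03971431]
```

>>> apply_moves --increments '[[[8.5,-2.84,-2.8,0,0,0,0],[8.5,-2.84,-2.8,0,0,0,0],[8.5,-2.84,-2.8,0,0,0,0],[8.5,-2.84,-2.8,0,0,0,0],[8.5,-2.84,-2.8,0,0,0,0],[8.5,-2.84,-2.8,0,0,0,0],[8.5,-2.84,-2.8,0,0,0,0],[8.5,-2.84,-2.8,0,0,0,0],[8.5,-2.84,-2.8,0,0,0,0],[8.5,-2.84,-2.8,0,0,0,0],[8.5,-2.84,-2.8,0,0,0,0],[8.5,-2.84,-2.8,0,0,0,0]]]' --newtons 20

```text
time: 2.4
position: [0.4094, 0.2165, 0.3044]
ee_rot: [0.397, 3.116, 0.002]
wrist_force: [0.7, 0.9, -1.0]
grip_width: 0.085
grasp_force: 0.0
```

>>> apply_moves --increments '[[[8.5,-2.84,-2.8,0,0,0,0],[8.5,-2.84,-2.8,0,0,0,0],[8.5,-1.83,-3.68,0,0,0,0],[8.5,-1.83,-3.68,0,0,0,0],[8.5,-1.83,-3.68,0,0,0,0],[8.5,-1.83,-3.68,0,0,0,0],[8.5,-1.83,-3.68,0,0,0,0],[8.5,-1.83,-3.68,0,0,0,0],[8.5,-1.83,-3.68,0,0,0,0],[8.5,-1.83,-3.68,0,0,0,0]]]'

```text
time: 3.23
position: [0.5175, -0.1738, 0.3045]
ee_rot: [0.397, 3.115, 0.001]
wrist_force: [1.4, -0.1, -0.5]
grip_width: 0.0852
grasp_force: 0.0
```

>>> apply_moves --increments '[[[8.5,0,0,0,0,0,7.1],[8.5,0,0,0,0,0,7.1],[8.5,0,0,0,0,0,7.1],[8.5,0,0,0,0,0,7.1],[8.5,0,0,0,0,0,7.1],[8.5,0,0,0,0,0,7.1],[8.5,0,0,0,0,0,7.1],[8.5,0,0,0,0,0,7.1],[8.5,0,0,0,0,0,7.1],[8.5,0,0,0,0,0,7.1],[8.5,0,0,0,0,0,7.1]]]'

```text
time: 4.15
position: [0.5175, -0.1717, 0.304]
ee_rot: [2.278, 2.163, 0.001]
wrist_force: [0.5, 0.1, 0.2]
grip_width: 0.0849
grasp_force: 0.0
```

>>> apply_moves --increments '[[[8.5,0,0,0,0,0,7.1],[8.5,0,0,0,0,0,7.1],[8.5,0,0,0,0,0,7.1],[8.5,0,0,0,0,0,7.1],[8.5,0,0,0,0,0,7.1],[8.5,0,0,0,0,0,7.1],[8.5,0,0,0,0,0,7.1],[8.5,0,0,0,0,0,7.1],[8.5,0,0,0,0,0,7.1],[8.5,0,0,0,0,0,7.1],[8.5,0,0,0,0,0,0]]]'

```text
time: 5.07
position: [0.5175, -0.1718, 0.304]
ee_rot: [-3.11, -0.442, -0.001]
wrist_force: [-0.0, -0.3, 0.3]
grip_width: 0.0849
grasp_force: 0.0
```

```bash
cat > st.py <<'E'
from h import *
from scipy.spatial.transform import Rotation as Ro
import sys
s=observe();R=Ro.from_rotvec(s["ee_rot"]).as_matrix();p=s["position"]
print("t",s["time"],"p",p.round(4),"ydir",np.degrees(np.arctan2(R[1,1],R[0,1])).round(2),"tilt",R[:2,2].round(4),"F",s["wrist_force"].round(2),"Ftool",(R.T@s["wrist_force"]).round(2),"M",s["torque"].round(3),"w",round(s["grip_width"],4),"g",round(s["grasp_force"],2),"j7",s["joint_positions"][6].round(2))
if len(sys.argv)>1:
    T=np.array(eval(sys.argv[1]));print("to target, tool cm",((R.T@(T-p))*100).round(2))
E
python3 st.py "[.5177,-.1722,.157]"
```

```text
t 5.0667 p [ 0.5175 -0.1718  0.304 ] ydir -73.81 tilt [0.0003 0.0002] F [-0.04 -0.33  0.34] Ftool [-0.13  0.3  -0.34] M [0.031 0.005 0.007] w 0.0849 g 0.0 j7 -0.9
to target, tool cm [ 0.    0.05 14.7 ]
```

>>> apply_moves --increments '[[[8.5,0,0.05,2.5,0,0,0.1],[8.5,0,0,2.5,0,0,0],[8.5,0,0,2.5,0,0,0],[8.5,0,0,2.5,0,0,0],[8.5,0,0,2.5,0,0,0],[8.5,0,0,1.5,0,0,0],[8.5,0,0,0.7,0,0,0],[8.5,0,0,0,0,0,0],[6.6,0,0,0,0,0,0],[6.6,0,0,0,0,0,0],[6.6,0,0,0,0,0,0]]]'

```text
time: 5.98
position: [0.5185, -0.1725, 0.1582]
ee_rot: [3.11, 0.445, 0.004]
wrist_force: [-0.2, 0.2, -0.1]
grip_width: 0.0659
grasp_force: 0.0
```

```bash
python3 st.py "[.5177,-.1722,.157]"
python3 - <<'E'
from h import *
o=[]
for c,b in(("scene",(195,150,295,240)),("top",(330,190,430,280))):
    p,d=optics.snapshot(c);o.append(cv2.resize(p[b[1]:b[3],b[0]:b[2],::-1],(400,360),interpolation=cv2.INTER_CUBIC))
cv2.imwrite("pics/near.png",np.hstack(o))
E
```

```text
t 5.9833 p [ 0.5185 -0.1725  0.1582] ydir -73.7 tilt [0.0025 0.    ] F [-0.18  0.15 -0.11] Ftool [-0.13 -0.2   0.11] M [0.023 0.036 0.004] w 0.0659 g 0.0 j7 -0.76
to target, tool cm [-0.07 -0.05  0.12]
```

View pics/near.png

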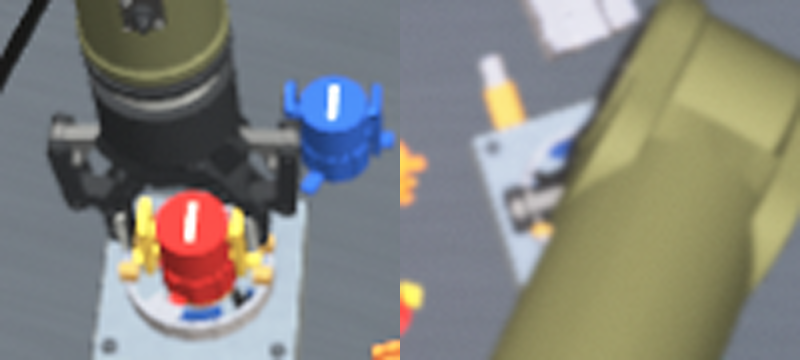

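The fingers straddle the tabs at about (130,235) and (250,235) in the crop. Next I close gently.

>>> apply_moves --increments '[[[6.0,0,0,0,0,0,0],[5.7,0,0,0,0,0,0],[5.7,0,0,0,0,0,0],[5.7,0,0,0,0,0,0]]]' --newtons 20

```text
time: 6.42
position: [0.5181, -0.1722, 0.1573]
ee_rot: [-3.11, -0.445, -0.002]
wrist_force: [0.4, 0.7, 1.8]
grip_width: 0.0569
grasp_force: 5.2
```

```bash
python3 st.py "[.5177,-.1722,.157]"
```

```text
t 6.4167 p [ 0.5181 -0.1722  0.1573] ydir -73.72 tilt [0.0011 0.0002] F [0.44 0.65 1.85] Ftool [ 0.61 -0.5  -1.85] M [ 0.096 -0.121  0.021] w 0.0569 g 5.23 j7 -0.76
to target, tool cm [-0.03 -0.01  0.03]
```

>>> apply_moves --increments '[[[5.2,0,0,0,0,0,0],[4.9,0,0,0,0,0,0],[4.6,0,0,0,0,0,0],[4.6,0,0,0,0,0,0],[4.6,0,0,0,0,0,0],[4.6,0,0,0,0,0,0]]]' --newtons 30

```text
time: 6.92
position: [0.518, -0.1722, 0.1571]
ee_rot: [-3.11, -0.444, -0.001]
wrist_force: [1.8, 1.4, 4.4]
grip_width: 0.0461
grasp_force: 17.6
```

```bash
python3 st.py "[.5177,-.1722,.157]"
```

```text
t 6.9167 p [ 0.518  -0.1722  0.1571] ydir -73.73 tilt [0.0008 0.0002] F [1.85 1.37 4.41] Ftool [ 2.16 -0.8  -4.41] M [ 0.294 -0.314 -0.025] w 0.0461 g 17.61 j7 -0.76
to target, tool cm [-0.03 -0.    0.01]
```

>>> apply_moves --increments '[[[4.4,0.03,0,-0.08,0,0,0],[4.3,0.02,0,-0.07,0,0,0],[4.3,0,0,0,0,0,0],[4.3,0,0,0,0,0,0]]]'

```text
time: 7.25
position: [0.5181, -0.1721, 0.1583]
ee_rot: [-3.11, -0.444, -0.0]
wrist_force: [0.9, 2.2, 4.2]
grip_width: 0.0452
grasp_force: 30.1
```

```bash
python3 st.py
```

```text
t 7.25 p [ 0.5181 -0.1721  0.1583] ydir -73.74 tilt [0. 0.] F [0.9  2.18 4.21] Ftool [ 1.48 -1.84 -4.21] M [ 0.235 -0.173 -0.014] w 0.0452 g 30.13 j7 -0.76
```

>>> apply_moves --increments '[[[4.3,0,0,-0.08,0,0,0],[4.3,0,0,-0.07,0,0,0],[4.3,0,0,0,0,0,-2],[4.3,0,0,0,0,0,-2],[4.3,0,0,0,0,0,-2],[4.3,0,0,0,0,0,0]]]'

```text
time: 7.75
position: [0.5177, -0.1724, 0.1597]
ee_rot: [3.082, 0.607, -0.001]
wrist_force: [0.1, 1.1, 1.5]
grip_width: 0.045
grasp_force: 30.3
```

```bash
python3 st.py
```

```text
t 7.75 p [ 0.5177 -0.1724  0.1597] ydir -67.71 tilt [-0.0005 -0.0002] F [0.1  1.08 1.51] Ftool [ 0.5  -0.96 -1.51] M [ 0.094 -0.072  0.08 ] w 0.045 g 30.28 j7 -0.67
```

>>> apply_moves --increments '[[[4.3,0,0,0,0,0,-3],[4.3,0,0,0,0,0,-3],[4.3,0,0,0,0,0,-3],[4.3,0,0,0,0,0,-3],[4.3,0,0,0,0,0,-3],[4.3,0,0,0,0,0,-3],[4.3,0,0,0,0,0,0]]]'

```text
time: 8.33
position: [0.5177, -0.1725, 0.1597]
ee_rot: [2.95, 1.081, -0.001]
wrist_force: [-0.4, -0.1, 2.7]
grip_width: 0.045
grasp_force: 30.3
```

```bash
python3 st.py
```

```text
t 8.3333 p [ 0.5177 -0.1725  0.1597] ydir -49.74 tilt [-0.0006 -0.0002] F [-0.39 -0.11  2.72] Ftool [-0.37 -0.17 -2.72] M [-0.023  0.026  0.009] w 0.045 g 30.28 j7 -0.38
```

>>> apply_moves --increments '[[[4.3,0,0,0,0,0,-1.5],[4.3,0,0,0,0,0,-1.5],[4.3,0,0,0,0,0,0],[4.3,0,0,0,0,0,0]]]'

```text
time: 8.67
position: [0.5178, -0.1724, 0.1598]
ee_rot: [2.921, 1.157, -0.001]
wrist_force: [0.0, -1.2, 2.4]
grip_width: 0.0448
grasp_force: 30.3
```

```bash
python3 st.py
```

```text
t 8.6667 p [ 0.5178 -0.1724  0.1598] ydir -46.77 tilt [-0.0005 -0.0002] F [ 0.01 -1.19  2.43] Ftool [-0.81  0.87 -2.43] M [-0.165  0.069  0.031] w 0.0448 g 30.26 j7 -0.33
```

>>> apply_moves --increments '[[[4.3,0,0,0,0,0,-1.5],[4.3,0,0,0,0,0,-1.5],[4.3,0,0,0,0,0,0],[4.3,0,0,0,0,0,0]]]'

```text
time: 9.0
position: [0.518, -0.1722, 0.1599]
ee_rot: [-2.889, -1.234, 0.0]
wrist_force: [0.3, -0.2, 2.3]
grip_width: 0.045
grasp_force: 30.3
```

```bash
python3 st.py
```

```text
t 9.0 p [ 0.518  -0.1722  0.1599] ydir -43.73 tilt [-0.0001  0.0001] F [ 0.33 -0.17  2.28] Ftool [ 0.1   0.36 -2.28] M [-0.141  0.09   0.009] w 0.045 g 30.26 j7 -0.28
```

>>> apply_moves --increments '[[[4.3,0,0,0,0,0,-1.5],[4.3,0,0,0,0,0,-1.5],[4.3,0,0,0,0,0,0],[4.3,0,0,0,0,0,0]]]'

```text
time: 9.33
position: [0.5182, -0.172, 0.1599]
ee_rot: [-2.855, -1.31, -0.0]
wrist_force: [0.4, 0.2, 2.0]
grip_width: 0.045
grasp_force: 30.3
```

```bash
python3 st.py
```

```text
t 9.3333 p [ 0.5182 -0.172   0.1599] ydir -40.72 tilt [0.0001 0.0002] F [0.38 0.23 2.03] Ftool [ 0.42  0.13 -2.03] M [-0.078 -0.001  0.087] w 0.045 g 30.27 j7 -0.23
```

>>> apply_moves --increments '[[[4.3,0,0,0,0,0,-1.5],[4.3,0,0,0,0,0,-1.5],[4.3,0,0,0,0,0,0],[4.3,0,0,0,0,0,0]]]'

```text
time: 9.67
position: [0.5182, -0.172, 0.1599]
ee_rot: [-2.82, -1.384, -0.0]
wrist_force: [0.0, 0.3, 1.8]
grip_width: 0.0449
grasp_force: 30.3
```

```bash
python3 st.py
```

```text
t 9.6667 p [ 0.5182 -0.172   0.1599] ydir -37.72 tilt [0.0002 0.0002] F [0.03 0.31 1.76] Ftool [ 0.26 -0.16 -1.76] M [0.009 0.01  0.068] w 0.0449 g 30.27 j7 -0.18
```

>>> apply_moves --increments '[[[4.3,0,0,0,0,0,-1.5],[4.3,0,0,0,0,0,-1.5],[4.3,0,0,0,0,0,0],[4.3,0,0,0,0,0,0]]]'

```text
time: 10.0
position: [0.5182, -0.1721, 0.1599]
ee_rot: [-2.783, -1.457, -0.0]
wrist_force: [-0.3, 0.2, 1.6]
grip_width: 0.0452
grasp_force: 30.3
```

```bash
python3 st.py
```

```text
t 10.0 p [ 0.5182 -0.1721  0.1599] ydir -34.72 tilt [0.0002 0.0001] F [-0.32  0.2   1.63] Ftool [-0.02 -0.38 -1.63] M [ 0.083 -0.06   0.054] w 0.0452 g 30.28 j7 -0.13
```

>>> apply_moves --increments '[[[4.3,0,0,0,0,0,-1.5],[4.3,0,0,0,0,0,-1.5],[4.3,0,0,0,0,0,0],[4.3,0,0,0,0,0,0]]]'

```text
time: 10.33
position: [0.5181, -0.1721, 0.1599]
ee_rot: [-2.744, -1.53, -0.0]
wrist_force: [0.1, 0.1, 2.6]
grip_width: 0.0445
grasp_force: 30.3
```

```bash
python3 st.py
```

```text
t 10.3333 p [ 0.5181 -0.1721  0.1599] ydir -31.72 tilt [0.0001 0.0001] F [0.07 0.13 2.56] Ftool [ 0.15 -0.01 -2.56] M [ 0.057 -0.03   0.062] w 0.0445 g 30.28 j7 -0.08
```

>>> apply_moves --increments '[[[4.3,0,0,0,0,0,-1.5],[4.3,0,0,0,0,0,-1.5],[4.3,0,0,0,0,0,0],[4.3,0,0,0,0,0,0]]]'

```text
time: 10.67
position: [0.5181, -0.1722, 0.1599]
ee_rot: [-2.703, -1.601, -0.0]
wrist_force: [-0.1, -0.1, 2.0]
grip_width: 0.045
grasp_force: 30.3
```

```bash
python3 st.py
```

```text
t 10.6667 p [ 0.5181 -0.1722  0.1599] ydir -28.72 tilt [0.0001 0.0001] F [-0.05 -0.09  2.01] Ftool [-0.1  -0.   -2.01] M [ 0.032 -0.011  0.045] w 0.045 g 30.29 j7 -0.03
```

>>> apply_moves --increments '[[[4.3,0,0,0,0,0,-1.5],[4.3,0,0,0,0,0,-1.5],[4.3,0,0,0,0,0,0],[4.3,0,0,0,0,0,0]]]'

```text
time: 11.0
position: [0.5181, -0.1722, 0.1599]
ee_rot: [-2.66, -1.671, -0.0]
wrist_force: [-1.0, 0.8, 2.2]
grip_width: 0.0447
grasp_force: 30.3
```

```bash
python3 st.py
python3 - <<'E'
from h import *
o=[]
for c,b in(("scene",(195,150,295,240)),("top",(330,190,430,280))):
    p,d=optics.snapshot(c);o.append(cv2.resize(p[b[1]:b[3],b[0]:b[2],::-1],(400,360),interpolation=cv2.INTER_CUBIC))
cv2.imwrite("pics/turn.png",np.hstack(o))
E
```

```text
t 11.0 p [ 0.5181 -0.1722  0.1599] ydir -25.73 tilt [0.     0.0001] F [-0.97  0.76  2.15] Ftool [ 0.27 -1.21 -2.15] M [-0.018 -0.028 -0.004] w 0.0447 g 30.29 j7 0.01
```

View pics/turn.png

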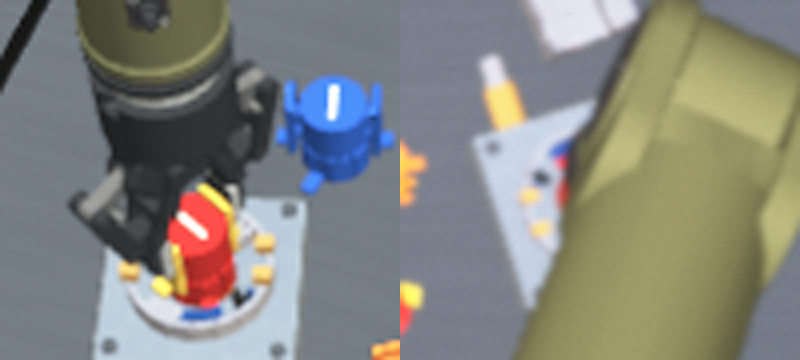

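The cap has turned with the gripper: its white mark is at (190,225) and the tab feet are out of the notches. I keep feeling for the stops.

>>> apply_moves --increments '[[[4.3,0,0,0,0,0,-1.5],[4.3,0,0,0,0,0,-1.5],[4.3,0,0,0,0,0,0],[4.3,0,0,0,0,0,0]]]'

```text
time: 11.43
position: [0.5181, -0.1721, 0.1599]
ee_rot: [-2.615, -1.74, -0.0]
wrist_force: [0.6, -0.6, 2.5]
grip_width: 0.0451
grasp_force: 30.3
```

```bash
python3 st.py
```

```text
t 11.4333 p [ 0.5181 -0.1721  0.1599] ydir -22.72 tilt [0.     0.0001] F [ 0.58 -0.62  2.54] Ftool [-0.35  0.78 -2.54] M [0.026 0.029 0.027] w 0.0451 g 30.29 j7 0.06
```

>>> apply_moves --increments '[[[4.3,0,0,0,0,0,-1.5],[4.3,0,0,0,0,0,-1.5],[4.3,0,0,0,0,0,0],[4.3,0,0,0,0,0,0]]]'

```text
time: 11.77
position: [0.5181, -0.1721, 0.1599]
ee_rot: [-2.569, -1.808, -0.0]
wrist_force: [1.0, 0.2, 2.6]
grip_width: 0.0449
grasp_force: 30.3
```

```bash
python3 st.py
```

```text
t 11.7667 p [ 0.5181 -0.1721  0.1599] ydir -19.72 tilt [0.0001 0.0001] F [1.03 0.16 2.57] Ftool [ 0.5   0.92 -2.57] M [ 0.004 -0.023  0.072] w 0.0449 g 30.29 j7 0.11
```

>>> apply_moves --increments '[[[4.3,0,0,0,0,0,-1.5],[4.3,0,0,0,0,0,-1.5],[4.3,0,0,0,0,0,0],[4.3,0,0,0,0,0,0]]]'

```text
time: 12.1
position: [0.5181, -0.1721, 0.1599]
ee_rot: [-2.521, -1.875, -0.0]
wrist_force: [-0.3, -0.9, 1.9]
grip_width: 0.0451
grasp_force: 30.3
```

```bash
python3 st.py
```

```text
t 12.1 p [ 0.5181 -0.1721  0.1599] ydir -16.73 tilt [0.0001 0.0001] F [-0.27 -0.9   1.91] Ftool [-0.94  0.   -1.91] M [-0.027 -0.068  0.057] w 0.0451 g 30.29 j7 0.16
```

>>> apply_moves --increments '[[[4.3,0,0,0,0,0,-1.5],[4.3,0,0,0,0,0,-1.5],[4.3,0,0,0,0,0,0],[4.3,0,0,0,0,0,0]]]'

```text
time: 12.43
position: [0.5181, -0.1721, 0.1599]
ee_rot: [-2.471, -1.94, -0.0]
wrist_force: [-0.4, -0.3, 2.8]
grip_width: 0.0452
grasp_force: 30.3
```

```bash
python3 st.py
```

```text
t 12.4333 p [ 0.5181 -0.1721  0.1599] ydir -13.73 tilt [0.0001 0.0001] F [-0.44 -0.28  2.78] Ftool [-0.38 -0.37 -2.78] M [ 0.053 -0.016  0.061] w 0.0452 g 30.29 j7 0.21
```

>>> apply_moves --increments '[[[4.3,0,0,0,0,0,-1.5],[4.3,0,0,0,0,0,-1.5],[4.3,0,0,0,0,0,0],[4.3,0,0,0,0,0,0]]]'

```text
time: 12.77
position: [0.5181, -0.1722, 0.1599]
ee_rot: [-2.419, -2.004, -0.0]
wrist_force: [0.6, -0.6, 2.0]
grip_width: 0.0449
grasp_force: 30.3
```

```bash
python3 st.py
```

```text
t 12.7667 p [ 0.5181 -0.1722  0.1599] ydir -10.73 tilt [0.0001 0.0001] F [ 0.58 -0.63  2.05] Ftool [-0.51  0.69 -2.05] M [ 0.034 -0.009  0.04 ] w 0.0449 g 30.29 j7 0.26
```

>>> apply_moves --increments '[[[4.3,0,0,0,0,0,-1.5],[4.3,0,0,0,0,0,-1.5],[4.3,0,0,0,0,0,0],[4.3,0,0,0,0,0,0]]]'

```text
time: 13.1
position: [0.518, -0.1721, 0.1599]
ee_rot: [-2.366, -2.066, 0.0]
wrist_force: [-0.1, 0.1, 1.3]
grip_width: 0.0449
grasp_force: 30.4
```

```bash
python3 st.py
```

```text
t 13.1 p [ 0.518  -0.1721  0.1599] ydir -7.73 tilt [-0.0002  0.0002] F [-0.12  0.14  1.3 ] Ftool [ 0.12 -0.14 -1.3 ] M [ 0.077  0.07  -0.008] w 0.0449 g 30.35 j7 0.31
```

>>> apply_moves --increments '[[[4.3,0,0,0,0,0,-1],[4.3,0,0,0,0,0,-1],[4.3,0,0,0,0,0,0],[4.3,0,0,0,0,0,0]]]'

```text
time: 13.43
position: [0.5178, -0.172, 0.1598]
ee_rot: [-2.329, -2.107, 0.0]
wrist_force: [-2.4, 1.6, 3.1]
grip_width: 0.0449
grasp_force: 30.6
```

```bash
python3 st.py
```

```text
t 13.4333 p [ 0.5178 -0.172   0.1598] ydir -5.75 tilt [-0.0007  0.0006] F [-2.39  1.61  3.08] Ftool [ 1.36 -2.54 -3.08] M [ 0.193  0.455 -0.209] w 0.0449 g 30.63 j7 0.34
```

I feel the stops: the moment is about −0.25 N m, inside the soft range. Now I lift carefully.

>>> apply_moves --increments '[[[4.3,0,0,-0.1,0,0,0],[4.3,0,0,-0.1,0,0,0],[4.3,0,0,-0.1,0,0,0],[4.3,0,0,0,0,0,0]]]'

```text
time: 13.77
position: [0.5176, -0.1719, 0.1623]
ee_rot: [-2.329, -2.107, 0.001]
wrist_force: [-1.2, 1.4, -4.0]
grip_width: 0.0447
grasp_force: 31.8
```

```bash
python3 st.py
```

```text
t 13.7667 p [ 0.5176 -0.1719  0.1623] ydir -5.74 tilt [-0.0011  0.0002] F [-1.24  1.36 -3.97] Ftool [ 1.23 -1.37  3.98] M [-0.001  0.119 -0.198] w 0.0447 g 31.83 j7 0.34
```

>>> apply_moves --increments '[[[4.3,0,0,-0.05,0,0,0],[4.3,0,0,0,0,0,0],[4.3,0,0,0,0,0,0]]]'

```text
time: 14.02
position: [0.5177, -0.172, 0.163]
ee_rot: [-2.329, -2.107, 0.001]
wrist_force: [-1.0, 0.4, -4.6]
grip_width: 0.0448
grasp_force: 31.6
```

```bash
python3 st.py
```

```text
t 14.0167 p [ 0.5177 -0.172   0.163 ] ydir -5.74 tilt [-0.0011  0.0002] F [-1.    0.37 -4.59] Ftool [ 0.26 -1.02  4.59] M [ 0.084  0.207 -0.14 ] w 0.0448 g 31.58 j7 0.34
```

>>> apply_moves --increments '[[[4.3,0,0,-0.05,0,0,0],[4.3,0,0,-0.05,0,0,0],[4.3,0,0,0,0,0,0],[4.3,0,0,0,0,0,0]]]'

```text
time: 14.35
position: [0.5178, -0.1721, 0.1643]
ee_rot: [-2.329, -2.107, 0.001]
wrist_force: [-1.8, 1.5, -4.4]
grip_width: 0.0443
grasp_force: 31.7
```

```bash
python3 st.py
```

```text
t 14.35 p [ 0.5178 -0.1721  0.1643] ydir -5.74 tilt [-0.0008  0.0003] F [-1.8   1.49 -4.45] Ftool [ 1.3  -1.94  4.45] M [ 0.203  0.478 -0.175] w 0.0443 g 31.7 j7 0.34
```

>>> apply_moves --increments '[[[4.3,0,0,-0.1,0,0,0],[4.3,0,0,-0.1,0,0,0],[4.3,0,0,-0.1,0,0,0],[4.3,0,0,0,0,0,0]]]'

```text
time: 14.68
position: [0.5179, -0.172, 0.1676]
ee_rot: [-2.329, -2.107, -0.0]
wrist_force: [-2.4, 1.2, -3.2]
grip_width: 0.0447
grasp_force: 32.0
```

```bash
python3 st.py
```

```text
t 14.6833 p [ 0.5179 -0.172   0.1676] ydir -5.74 tilt [-0.0004  0.0005] F [-2.41  1.25 -3.15] Ftool [ 1.   -2.52  3.15] M [ 0.307  0.683 -0.153] w 0.0447 g 32.02 j7 0.34
```

Free of the lip. Continuing up the 20 mm neck.

>>> apply_moves --increments '[[[4.3,0,0,-0.2,0,0,0],[4.3,0,0,-0.2,0,0,0],[4.3,0,0,-0.2,0,0,0],[4.3,0,0,-0.2,0,0,0],[4.3,0,0,0,0,0,0]]]'

```text
time: 15.1
position: [0.5192, -0.1725, 0.1766]
ee_rot: [2.328, 2.106, 0.003]
wrist_force: [-0.1, 0.3, -2.4]
grip_width: 0.0444
grasp_force: 32.5
```

```bash
python3 st.py
```

```text
t 15.1 p [ 0.5192 -0.1725  0.1766] ydir -5.73 tilt [ 0.003  -0.0007] F [-0.08  0.35 -2.42] Ftool [ 0.34 -0.12  2.42] M [-0.014  0.032  0.027] w 0.0444 g 32.45 j7 0.33
```

>>> apply_moves --increments '[[[4.3,0,0,-0.5,0,0,0],[4.3,0,0,-1,0,0,0],[4.3,0,0,-1.5,0,0,0],[4.3,0,0,-1.5,0,0,0],[4.3,0,0,-1.5,0,0,0],[4.3,0,0,-1,0,0,0],[4.3,0,0,-0.5,0,0,0],[4.3,0,0,0,0,0,0]]]'

```text
time: 15.77
position: [0.5187, -0.1724, 0.2519]
ee_rot: [2.329, 2.106, 0.003]
wrist_force: [0.3, -0.2, -1.6]
grip_width: 0.0446
grasp_force: 32.5
```

>>> apply_moves --increments '[[[4.3,1,0,0,0,0,0],[4.3,2,0,0,0,0,0],[4.3,3,-0.1,0,0,0,0],[4.3,3,-0.1,0,0,0,0],[4.3,3,-0.1,0,0,0,0],[4.3,3,-0.1,0,0,0,0],[4.3,3,-0.1,0,0,0,0],[4.3,3,-0.1,0,0,0,0],[4.3,3,-0.1,0,0,0,0],[4.3,3,-0.1,0,0,0,0],[4.3,3,-0.1,0,0,0,0],[4.3,3,-0.1,0,0,0,0]]]'

```text
time: 16.77
position: [0.54, 0.1595, 0.2491]
ee_rot: [-2.328, -2.107, 0.003]
wrist_force: [0.3, -0.1, -1.5]
grip_width: 0.0447
grasp_force: 32.5
```

>>> apply_moves --increments '[[[4.3,3,-0.1,0,0,0,0],[4.3,3,-0.1,0,0,0,0],[4.3,2,0,0,0,0,0],[4.3,1,0,0,0,0,0],[4.3,0.2,0,0,0,0,0],[4.3,0,0,0,0,0,0],[4.3,0,0,0,0,0,0]]]'

```text
time: 17.35
position: [0.5488, 0.2466, 0.2503]
ee_rot: [2.332, 2.104, -0.002]
wrist_force: [0.8, -0.7, -1.4]
grip_width: 0.0447
grasp_force: 32.5
```

```bash
python3 st.py "[.550,.259,.116]"
python3 - <<'E'
from h import *
p,d=optics.snapshot("scene");cv2.imwrite("pics/carry.png",cv2.resize(p[100:400,180:580,::-1],(800,600)))
P=cloud("scene",p,d);s=observe()["position"];h=cv2.cvtColor(p,cv2.COLOR_RGB2HSV).astype(int)
m=(d>0)&(np.hypot(P[...,0]-s[0],P[...,1]-s[1])<.05)&((h[...,0]<8)|(h[...,0]>172))&(h[...,1]>150)
print(m.sum(),P[m].mean(0),np.percentile(P[m][:,2],[1,5,95,99]))
E
```

```text
t 17.35 p [0.5488 0.2466 0.2503] ydir -5.9 tilt [-0.0002 -0.0015] F [ 0.77 -0.72 -1.37] Ftool [-0.63  0.84  1.37] M [-0.015  0.033  0.008] w 0.0447 g 32.46 j7 -0.47
to target, tool cm [ 1.27 -0.   13.42]
189 [0.55619865 0.23875358 0.17378208] [0.14579957 0.14736244 0.20076105 0.25242884]
```

View pics/carry.png

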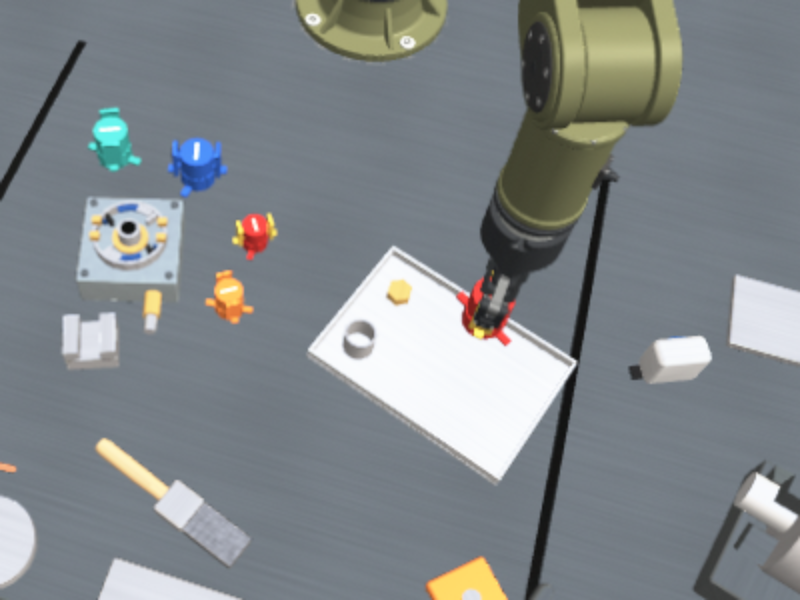

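The cap hangs upright in the gripper at (488,305), the port is open at (128,230), and nothing else has moved. Now I lower it.

>>> apply_moves --increments '[[[4.3,0.7,0,1,0,0,0],[4.3,0.6,0,2.5,0,0,0],[4.3,0,0,2.5,0,0,0],[4.3,0,0,2.5,0,0,0],[4.3,0,0,2.4,0,0,0],[4.3,0,0,1.5,0,0,0],[4.3,0,0,0.8,0,0,0],[4.3,0,0,0,0,0,0],[4.3,0,0,0,0,0,0]]]'

```text
time: 18.15
position: [0.55, 0.2615, 0.1186]
ee_rot: [2.331, 2.106, 0.0]
wrist_force: [-0.8, -0.8, -0.6]
grip_width: 0.0446
grasp_force: 32.5
```

>>> apply_moves --increments '[[[4.3,0,0,0.1,0,0,0],[4.3,0,0,0.1,0,0,0],[4.3,0,0,0.1,0,0,0],[4.3,0,0,0,0,0,0]]]'

```text
time: 18.48
position: [0.5499, 0.2621, 0.116]
ee_rot: [2.33, 2.107, 0.002]
wrist_force: [-0.3, -1.3, -1.7]
grip_width: 0.0442
grasp_force: 32.5
```

```bash
python3 st.py "[.550,.259,.110]"
```

```text
t 18.4833 p [0.5499 0.2621 0.116 ] ydir -5.74 tilt [0.0009 0.0008] F [-0.32 -1.32 -1.66] Ftool [-1.34 -0.19  1.65] M [0.036 0.034 0.021] w 0.0442 g 32.45 j7 -0.44
to target, tool cm [-0.31  0.04  0.6 ]
```

>>> apply_moves --increments '[[[4.3,0,0,0.1,0,0,0],[4.3,0,0,0.1,0,0,0],[4.3,0,0,0.1,0,0,0],[4.3,0,0,0.05,0,0,0],[4.3,0,0,0,0,0,0]]]'

```text
time: 18.9
position: [0.5496, 0.2619, 0.1119]
ee_rot: [-2.33, -2.107, 0.0]
wrist_force: [-0.5, -0.3, -1.1]
grip_width: 0.0443
grasp_force: 32.5
```

```bash
python3 st.py
```

```text
t 18.9 p [0.5496 0.2619 0.1119] ydir -5.74 tilt [-0.0001 -0.    ] F [-0.47 -0.27 -1.07] Ftool [-0.31 -0.44  1.07] M [-0.032 -0.05  -0.009] w 0.0443 g 32.47 j7 -0.44
```

>>> apply_moves --increments '[[[4.3,0,0,0.07,0,0,0],[4.3,0,0,0.07,0,0,0],[4.3,0,0,0,0,0,0],[4.3,0,0,0,0,0,0]]]'

```text
time: 19.23
position: [0.5498, 0.2619, 0.1117]
ee_rot: [-2.33, -2.107, -0.0]
wrist_force: [-2.9, -1.1, 6.5]
grip_width: 0.0442
grasp_force: 34.6
```

```bash
python3 st.py
```

```text
t 19.2333 p [0.5498 0.2619 0.1117] ydir -5.74 tilt [-0.0002  0.0005] F [-2.85 -1.12  6.49] Ftool [-1.4  -2.73 -6.49] M [-0.315  0.689 -0.027] w 0.0442 g 34.55 j7 -0.44
```

Contact with the tray floor. I ease off and release.

>>> apply_moves --increments '[[[4.3,0,0,-0.06,0,0,0],[4.6,0,0,0,0,0,0],[4.9,0,0,0,0,0,0],[5.3,0,0,0,0,0,0],[5.7,0,0,0,0,0,0],[6.1,0,0,0,0,0,0],[7,0,0,0,0,0,0],[8.4,0,0,0,0,0,0],[8.4,0,0,0,0,0,0],[8.4,0,0,0,0,0,0]]]'

```text
time: 20.07
position: [0.5498, 0.262, 0.1113]
ee_rot: [2.33, 2.107, 0.001]
wrist_force: [0.4, -0.5, 0.8]
grip_width: 0.084
grasp_force: 0.0
```

```bash
python3 st.py
```

```text
t 20.0667 p [0.5498 0.262  0.1113] ydir -5.74 tilt [0.0003 0.0003] F [ 0.43 -0.51  0.81] Ftool [-0.46  0.48 -0.81] M [-0.044 -0.006  0.033] w 0.084 g 0.0 j7 -0.44
```

>>> apply_moves --increments '[[[8.4,0,0,-0.5,0,0,0],[8.4,0,0,-1.5,0,0,0],[8.4,0,0,-3,0,0,0],[8.4,0,0,-3,0,0,0],[8.4,0,0,-3,0,0,0],[8.4,0,0,-3,0,0,0],[8.4,0,0,-2,0,0,0],[8.4,0,0,0,0,0,0],[8.4,0,0,0,0,0,0]]]'

```text
time: 20.82
position: [0.5503, 0.262, 0.273]
ee_rot: [2.33, 2.107, 0.005]
wrist_force: [0.1, 0.3, 0.3]
grip_width: 0.0842
grasp_force: 0.0
```

```bash
python3 st.py
python3 - <<'E'
from h import *
p,d=optics.snapshot("scene");cv2.imwrite("pics/end.png",cv2.resize(p[100:400,180:580,::-1],(800,600)))
E
```

```text
t 20.8167 p [0.5503 0.262  0.273 ] ydir -5.75 tilt [0.0028 0.0021] F [0.13 0.3  0.31] Ftool [ 0.31  0.1  -0.3 ] M [0.015 0.044 0.066] w 0.0842 g 0.0 j7 -0.49
```

View pics/end.png

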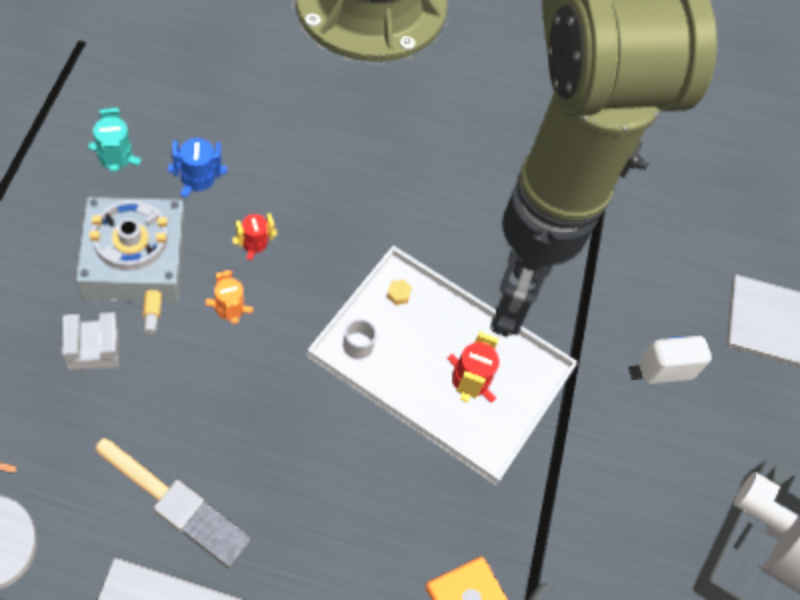

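The cap stands upright on the tray floor at (478,368) and the gripper is clear above it. The port, nut, tube and vee block have not moved.

```bash
python3 -c "
from cell import r
print(r.close_job())"
```

```text
the job is handed in; nothing more can be done
None
```

The red cap was unlocked at the soft stops, lifted off the port and set upright on the tray floor; nothing else was moved, and the job is handed in.

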